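# Rock the pendulum angle gauge on the sprung stud until it reads the mark, and hold it

## Robot

A 7-joint arm with a two-finger parallel gripper is mounted at the origin on the work surface. World frame = base frame: x ahead of the robot, y to its left, z up, the work surface at z = 0. Lengths are in m, angles in rad, forces in N, time in s.
With the tool pointing down it reaches from about 0.35 to 0.9 m from the base axis. Payload 8.1 kg.
Tool frame: the origin (TCP) lies between the finger pads, 19 mm behind the fingertips; this is the grasp point; y points along the fingers, x is the direction in which the jaws open and shut, and the axes are right-handed (so a half turn about y gives the same grasp; the last joint's range is limited). The gripper opens to 85 mm and grips with 20 to 120 N. Pads are 22 mm wide; open, the fingers measure 114 mm over their backs; the gripper's body (76 mm by 85 mm) begins 54 mm behind the grasp point. The pads swing forward as they close: fully open they stand 13 mm farther back than shut.
Start: joints at [1, 0.434, 0.025, 1.573, -0.012, 1.134, -0.075], TCP at [0.282, -0.558, 0.25] pointing down, gripper open.
Joint ranges: [-2.62, 2.62], [-0.44, 2.09], [-1.27, 1.32], [0.08, 2.57], [-1.32, 4.46], [0.12, 2], [-2.74, 2.74]. Speed limits (rad/s): [2.22, 2.22, 3.01, 3.01, 3.14, 3.14, 3.14].

## Interface

Orientations are given as a unit quaternion [x, y, z, w].
In Python, from bench import get_state, grab_frame, job_done, regions_of, tip_of gives the robot as it stands.
- The arm moves only by the tool jog_arm, never from a script. Its argument "moves" is a list of rows, each a list of 7 numbers: the shift along the tool's x, y, z scaled (see below), then the turn, a rotation vector about the tool's x, y, z scaled (see below), then the opening, from 0 (shut) to 1 (fully open). In form: [[x, y, z, wx, wy, wz, gripper], ...]. A call has 1 to 12 rows; each row shifts and turns the pose as measured when the row begins, along the tool's axes as they then stand; what a row does not reach is not made up. The controller multiplies each number of a shift by 300 mm and each number of a turn by 60 degrees. A row lasts 1/10 s, in which the tool goes at most 50 mm and 8.59 degrees, less where a joint would pass 70% of its speed; a pose out of reach is approached as far as the arm can. A call with a number of a shift or a turn outside -1 to 1 is refused whole. A call with a gripper value outside its range is refused whole. The fingers move at their own pace and stop on an object; "newtons" is the grip in N (left out, the last holds). Time passes only in rows, so rows that do not move let the fingers close. It gives the time, the measured TCP pose, the force and the opening at its end, in the units of the state.
- get_state(): the state, without advancing time (a new reading comes with each control period).
- grab_frame(name): name is "side" or "top" or "wrist"; returns a dict with "img" (420x560x3 uint8, blue, green, red), "fx", "fy", "cx", "cy" (pixels), "T" (4x4, takes a point from camera to world coordinates). Camera axes: x right, y up, looking along -z (the intrinsics and any distortion apply to the point x, -y, -z); pixel columns grow to the right and rows downward; lengths in m; the calibration is good to about 2 mm. A picture is of the moment at which its call begins. There is no depth.
- job_done(): hands the job in, once; it reports no verdict.
Trained networks look in a picture, given as the dict that the camera call returned (one of the last four; its "shot" number tells which), for a name from the list of things; names that differ only in an ending like _2 or _b are one class to them, and where a whole thing is asked for, a point or a joint stands for the part that bears it (a point fixed in the world has none). Each returns a list of dicts, best first, with "score" (0 to 1); they miss things now and then, are a little off and sometimes report something else, mostly with a low value. They report only what shows in the picture. A call takes as long as a camera call. They do not tell look-alikes from the thing itself.
- regions_of(name, picture): "mask" (420x560 bool, what is visible of it) and "extent" ([centre column, centre row, width, height] in pixels, round what is visible of it).
- tip_of(name, picture): "pixel" ([column, row] in pixels: a listed point, or the origin of a listed thing).
The state is a dict: "time": time; "joints": joint angles; "dq": joint speeds; "joint_torque": joint torques, N m; "tool_pos": TCP position; "tcp_rot": TCP orientation; "wrist_force": force on the tool from outside, world axes, zero at the start; "moment": the same for the moment, N m; "opening": finger opening in m.
Only numpy, scipy, OpenCV 4.12 (cv2) and the standard library are available. Lean on these libraries where they do the work, as an engineer would, in place of code of your own. Each camera call takes 0.05 s, during which the arm holds its last target.

## Task

Check the angle gauge before it is used to set a specimen tilt: pick it up by its black grip, stand the middle of its foot on the taller bump of the steel stud on the wooden offcut so that the sprung stud gives a little but is not pushed down to its stop, and rock the gauge sideways, dial upright, until its swinging pointer comes to rest on the small index tab. Finish while still holding it there on the stud, pointer still, for a colleague to read; do not let go. Press gently, do not drop or tip the gauge over, and leave the glassware and other things on the bench where they are.

Things in the scene. Friction and masses are not known exactly. Their poses are not given: they have to be found in the camera images.
- gauge: Upright angle gauge, about 0.4 kg, on the bench. Origin: centre of the underside of its foot (36 x 120 x 12 mm, x y z). z up, y along the foot, x out of the white dial, which faces away from the robot (x within 0.4 rad of world x). Dial frame 124 mm wide, to 142 mm high; on it a black grip block, 26 mm in x, 36 mm in y, from z = 142 to 184 mm: grip across y so it cannot turn in the grip.
- gauge_foot (a point): The gauge's origin, centre of the underside of its foot.
- gauge_grip (a point): Point inside the black grip block on the gauge's z axis, 162 mm above its origin: a good place for the TCP.
- pointer (a joint): Angle (rad) of the pointer about the gauge's x axis, pivot 118 mm above the gauge's origin. It hangs by its weight and swings freely, settling in about 1.5 s. 0 when the gauge is upright, positive with the tip towards the gauge's +y. Leaning the gauge's top towards its own +y by an angle makes the pointer read plus that angle. Limits +-0.62.
- tab (a joint): Angle (rad) of the index tab, a black 12 mm square at the dial's lower edge just below the pointer's tip; same pivot and sign as joint pointer. It is stiff and stays as set, 0.16 to 0.40 rad to the +y side. This is the mark: the aim is pointer = tab.
- pointer_tip (a point): Tip of the dark pointer, 85 mm from the pivot, 8 mm in front of the gauge's middle plane.
- tab_mark (a point): The mark: the point 85 mm from the pivot at the index tab's upper edge, where the pointer tip should come.
- stud_block: Wooden offcut, 75 mm along x, 95 mm along y, 45 mm high, fixed to the bench (within about 0.4 rad of the world axes), carrying the steel stud. Origin: centre of its underside. A low steel sleeve (36 mm wide, 12 mm high) stands on its middle, then the stud.
- stud_top (a point): Crest of the taller bump of the uneven stud, over the middle of the offcut, 100 mm above the bench at rest; sinks with the stud. The bump is an upright pin, 22 mm across, with a round top of 11 mm radius. A second bump (16 mm across, 8 mm lower) stands 26 mm away towards the offcut's -y; a flat bar 23 mm below the crest joins them.
- stud (a joint): How far the stud is pushed down (m): 0 at rest up, 0.012 at its stop. It starts to give at about 1 N, then takes about 0.45 N more per mm.
- dish_small: Bystander: clear round dish, 52 mm wide, 14 mm high, origin under its centre. Leave alone.
- dish_a: Bystander: clear round dish, 90 mm wide, 14 mm high. Leave alone.
- dish_b: Bystander: clear round dish, 84 mm wide, 14 mm high. Leave alone.
- vial: Bystander: small jar with black cap, 34 mm wide, 55 mm high. Leave alone.
- beaker: Bystander: glass beaker, 56 mm wide, 75 mm high. Leave alone.
- slide_box: Bystander: cardboard slide box, 78 x 55 x 30 mm. Leave alone.
- ink_pot: Bystander: amber stain bottle, 64 mm wide, 50 mm high. Leave alone.
Mind the look-alikes: they are no part of the job. There is more than one size of the gauge; the job needs the middle-sized. Leave any yellow look-alike of the stud_block alone.

How it is judged:
On the way, in this order (a step that is already met when the one before it is completed fails the run):
1. the gauge is held and lifted clear of the bench (contact force between the fingers and gauge above 2 N and height (world z) of gauge_foot above 0.03 m), for 0.2 s.
2. the held gauge bears with the middle of its foot on the stud (contact force between the fingers and gauge above 2 N and distance between gauge_foot and stud_top below 0.022 m and contact force between gauge and stud_block above 0.3 N and value of joint stud above 0.0012 m), for 0.2 s.
At the end, for the whole second after the job is handed in: Fingers hold the gauge (2 N+); foot bears on the stud (0.3 N+), its middle within 22 mm of the taller crest; stud down 1.2 to 11 mm; pointer tip within 6 mm of the mark, under 0.2 rad/s; dial upright fore and aft within 0.2 rad; gauge at rest (under 20 mm/s) (all of step 2 and value of joint stud below 0.011 m and distance between pointer_tip and tab_mark below 0.006 m and velocity of joint pointer between -0.2 and 0.2 rad/s and angle between gauge's own x axis and vertical between 1.37 and 1.77 rad and linear speed of gauge below 0.02 m/s); the arm keeps its last pose, push and grip.
It fails at once if a bystander is moved by more than 20 mm (distance of any of dish_small, dish_a, dish_b, vial, beaker, slide_box, ink_pot from where it was at the start of the episode above 0.02 m).
It fails at once if the gauge is tipped over (leans more than 57 degrees) (angle between gauge's own z axis and vertical above 1 rad).
It fails at once if the gauge is pressed or dropped on the stud block with more than 40 N (contact force between gauge and stud_block above 40 N).
It also fails if it takes over 42 s, if anything falls off the work surface, if the arm or the gripper's body presses on something with over 40 N, if the wrist force passes 120 N, or if a joint passes its speed limit or range.

## Working session

There is one attempt and no reset: what is moved stays moved. The work goes in short steps, Python scripts to look and compute and a tool call to move; the robot and the scene stay as the last step left them, time stands still between calls to the robot, and variables do not carry over. Pictures are saved under pics/ and viewed, and the job is handed in when it is done.

Besides the shell and the picture viewer there is one more tool, called after "Emit:" in YAML: its name, and indented under it one key for each argument. jog_arm: Moves the arm, as the interface text tells. Shifts and turns lie within -1 to 1; 1 stands for 300 mm of shift or 60 degrees of turn. Its arguments: {"type":"object","properties":{"moves":{"type":"array"},"newtons":{"type":"number"}},"required":["moves"]}

```bash
mkdir -p pics; ls
python3 - <<'E'
from bench import *
import cv2,json
print(get_state())
for n in ("side","top","wrist"):
    f=grab_frame(n); cv2.imwrite(f"pics/{n}0.png",f["img"]); print(n,f["fx"],f["fy"],f["cx"],f["cy"],f["T"],[k for k in f])
    for t in ("gauge","stud_block"):
        print(t,[(r["score"],r["extent"]) for r in regions_of(t,f)])
    for t in ("gauge_foot","gauge_grip","stud_top","pointer_tip","tab_mark"):
        print(t,[(r["score"],r["pixel"]) for r in tip_of(t,f)])
E
```

```text
pics
{'time': 0.0, 'joints': array([ 1.00039438,  0.4352085 ,  0.02498387,  1.57414608, -0.01160192,
        1.13400569, -0.07509557]), 'dq': array([ 0.00043825, -0.00126104, -0.00090769,  0.00077523, -0.00047145,
       -0.00140175,  0.00056534]), 'joint_torque': array([-3.50915443e-04, -6.70476651e+01,  1.02521807e+00, -3.16214812e+01,
        1.56235741e-02,  1.23344857e-02, -3.90136989e-08]), 'tool_pos': array([ 0.28154559, -0.55742921,  0.24921613]), 'tcp_rot': array([-0.60200309,  0.37103493, -0.37000658,  0.60251182]), 'wrist_force': array([0.63149374, 0.15630044, 0.09743959]), 'moment': array([-0.01843042, -0.02079013, -0.01703943]), 'opening': 0.08544566049224891}
side 462.1754099718689 462.1754099718689 278.40021491920703 207.51777002013824 [[-0.99875759  0.02004895 -0.04562134  0.54206667]
 [-0.04651219 -0.70363434  0.70903832  0.79336627]
 [-0.01788526  0.71027935  0.70369266  0.92024075]
 [ 0.          0.          0.          1.        ]] ['img', 'fx', 'fy', 'cx', 'cy', 'T', 'shot']
gauge [(0.95, [292.4, 300.4, 27.1, 84.6]), (0.73, [239.9, 315.7, 40.8, 39.0]), (0.66, [37
[... 1021 characters left out ...]
0.72, [215.6, 224.2]), (0.63, [204.5, 193.2])]
gauge_grip [(0.84, [205.2, 218.6]), (0.83, [196.9, 186.3]), (0.65, [222.3, 280.2])]
stud_top [(0.63, [338.1, 268.7]), (0.62, [351.2, 229.5])]
pointer_tip []
tab_mark []
wrist 297.21167032292175 297.21167032292175 283.1582961404268 208.93079100206214 [[ 4.50887429e-01  8.52976966e-01  2.62927408e-01  3.49323027e-01]
 [-8.92580770e-01  4.30983180e-01  1.32487988e-01 -5.24422842e-01]
 [-3.08088653e-04 -2.94421117e-01  9.55675735e-01  3.75170497e-01]
 [ 0.00000000e+00  0.00000000e+00  0.00000000e+00  1.00000000e+00]] ['img', 'fx', 'fy', 'cx', 'cy', 'T', 'shot']
gauge []
stud_block []
gauge_foot []
gauge_grip []
stud_top []
pointer_tip []
tab_mark []
```

View pics/side0.png

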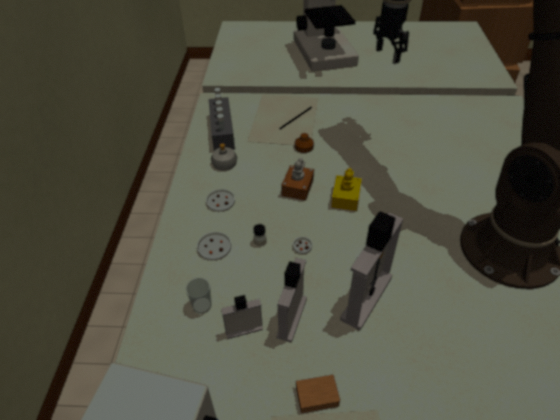

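View pics/top0.png

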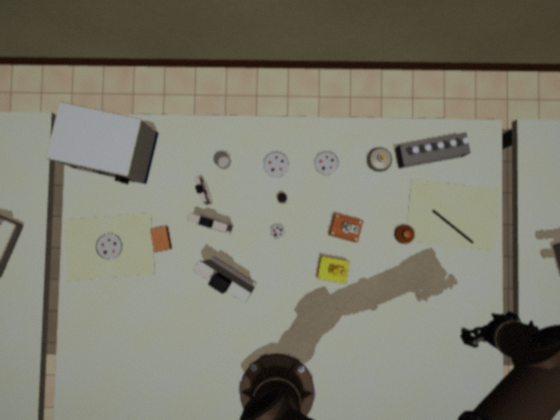

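Run:
```python
import cv2,numpy as np
a=cv2.imread("pics/side0.png")[215:365,195:425]; b=cv2.imread("pics/top0.png")[165:325,160:380]
cv2.imwrite("pics/c1.png",cv2.resize(a,None,fx=3.4,fy=3.4,interpolation=cv2.INTER_CUBIC))
cv2.imwrite("pics/c2.png",cv2.resize(b,None,fx=3.6,fy=3.6,interpolation=cv2.INTER_CUBIC))
```

```text
(no output)
```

View pics/c1.png

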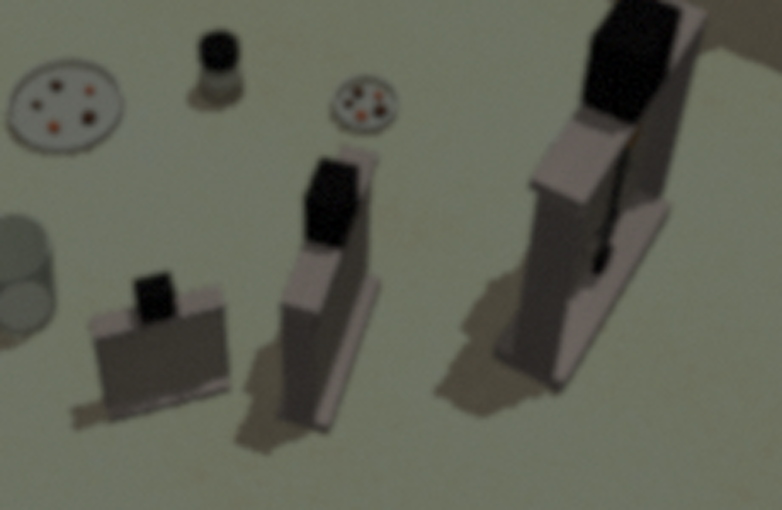

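View pics/c2.png

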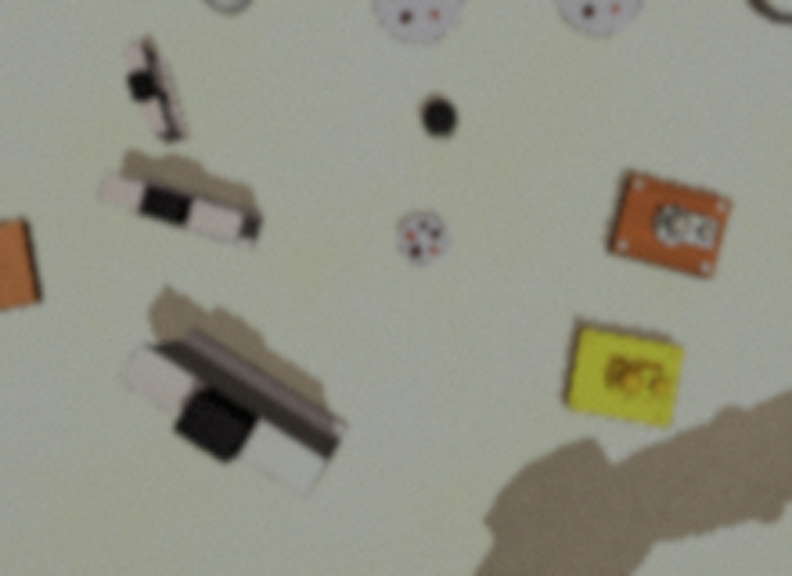

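```bash
cat > h.py <<'E'
from bench import *
import cv2,numpy as np
from scipy.spatial.transform import Rotation as R
def ray(f,p):
    d=np.array([(p[0]-f["cx"])/f["fx"],-(p[1]-f["cy"])/f["fy"],-1.]); return f["T"][:3,3],f["T"][:3,:3]@d
def atz(f,p,z):
    o,d=ray(f,p); return o+d*(z-o[2])/d[2]
def tri(fs,ps):
    A=np.zeros((3,3));b=np.zeros(3)
    for f,p in zip(fs,ps):
        o,d=ray(f,p);d=d/np.linalg.norm(d);M=np.eye(3)-np.outer(d,d);A+=M;b+=M@o
    return np.linalg.solve(A,b)
def proj(f,X):
    X=np.atleast_2d(X); c=(X-f["T"][:3,3])@f["T"][:3,:3]
    return np.stack([f["cx"]+f["fx"]*c[:,0]/-c[:,2],f["cy"]-f["fy"]*c[:,1]/-c[:,2]],1)
def save(n,img,box=None,s=1):
    if box is not None: img=img[box[1]:box[3],box[0]:box[2]]
    cv2.imwrite("pics/"+n,cv2.resize(img,None,fx=s,fy=s,interpolation=cv2.INTER_CUBIC))
E
python3 - <<'E'
from h import *
np.set_printoptions(precision=4,suppress=True)
s=get_state();r=R.from_quat(s["tcp_rot"]).as_matrix();print(r)
w=grab_frame("wrist");print("cam in tool",r.T@(w["T"][:3,3]-s["tool_pos"]), r.T@w["T"][:3,:3])
S=grab_frame("side");T=grab_frame("top")
for nm,sp,tp in [("foot mid",(292.2,317.4),(215.6,224.2)),("grip mid",(292,270),(205.2,218.6)),("grip mid net",(288.9,274.9),(205.2,218.6)),("foot big",(363.5,297.7),(231.6,274.7)),("grip big",(382.2,236.5),(222.3,280.2)),("foot small",(243.4,331),(204.5,193.2)),("grip small",(241.1,300.3),(196.9,186.3)),("stud",(298.8,162.4),(351.2,229.5)),("studY",(349.8,169.4),(338.1,268.7))]:
    print(nm,tri([S,T],[sp,tp]),"z0",atz(S,sp,0),atz(T,tp,0),"z.162",atz(S,sp,.162),atz(T,tp,.162),'z.1',atz(S,sp,.1),atz(T,tp,.1))
for f,n in((S,'S'),(T,'T')):
  for t in("gauge","stud_block"):
    for q in regions_of(t,f):
        c,_=cv2.findContours(q["mask"].astype(np.uint8),cv2.RETR_EXTERNAL,cv2.CHAIN_APPROX_NONE); c=max(c,key=cv2.contourArea)
        print(n,t,q["extent"],cv2.minAreaRect(c))
save("c3.png",T["img"],(320,200,380,260),10);save("c4.png",S["img"],(270,140,330,205),9)
save("c5.png",S["img"],(265,250,325,345),6)
E
```

```text
[[ 0.4508  0.      0.8926]
 [-0.8926 -0.0001  0.4508]
 [ 0.0001 -1.     -0.    ]]
cam in tool [ 0.0006 -0.1251  0.0754] [[ 1.     -0.0002  0.0004]
 [ 0.0004  0.2944 -0.9557]
 [ 0.0001  0.9557  0.2944]]
foot mid [ 0.5516  0.2177 -0.0054] z0 [ 0.5537  0.2209 -0.    ] [0.5492 0.2168 0.    ] z.162 [0.5516 0.3217 0.162 ] [0.5439 0.1899 0.162 ] z.1 [0.5524 0.2831 0.1   ] [0.5459 0.2002 0.1   ]
grip mid [0.5572 0.2195 0.1741] z0 [0.5576 0.0858 0.    ] [0.5676 0.2528 0.    ] z.162 [0.5549 0.2104 0.162 ] [0.5602 0.2218 0.162 ] z.1 [0.5559 0.1627 0.1   ] [0.563  0.2336 0.1   ]
grip mid net [0.5606 0.222  0.1607] z0 [ 0.5649  0.1012 -0.    ] [0.5676 0.2528 0.    ] z.162 [0.5609 0.223  0.162 ] [0.5602 0.2218 0.162 ] z.1 [0.5624 0.1764 0.1   ] [0.563  0.2336 0.1   ]
foot big [ 0.3828  0.1585 -0.0051] z0 [0.3873 0.1618 0.    ] [0.3796 0.1582 0.    ] z.162 [0.4146 0.273  0.162 ] [0.3934 0.1379 0.162 ] z.1 [0.4041 0.2305 0.1   ] [0.3881 0.1457 0.1   ]
grip big [0.3773 0.1585 0.2133] z0 [ 0.3219 -0.0328  0.    ] [0.3605 0.1892 0.    ] z.162 [0.3607 0.1126 0.162 ] [0.3764 0.1654 0.162 ] z.1 [0.3459 0.
[... 1754 characters left out ...]
77), 74.05460357666016)
T gauge [209.7, 223.8, 45.3, 22.2] ((209.54934692382812, 222.6321563720703), (45.31591033935547, 10.722319602966309), 16.389541625976562)
T gauge [276.8, 232.1, 15.1, 12.1] ((277.0000305175781, 231.5), (14.849241256713867, 14.849241256713867), 45.0)
T stud_block [346.6, 228.9, 32.4, 30.0] ((345.1764831542969, 227.7941436767578), (32.25723648071289, 23.768489837646484), 14.03624439239502)
T stud_block [332.9, 271.2, 34.5, 26.6] ((332.8699951171875, 269.90997314453125), (30.26417350769043, 23.900211334228516), 8.130102157592773)
T stud_block [210.9, 222.8, 44.5, 20.2] ((209.59689331054688, 222.68170166015625), (44.63091278076172, 10.190656661987305), 16.927513122558594)
```

View pics/c3.png

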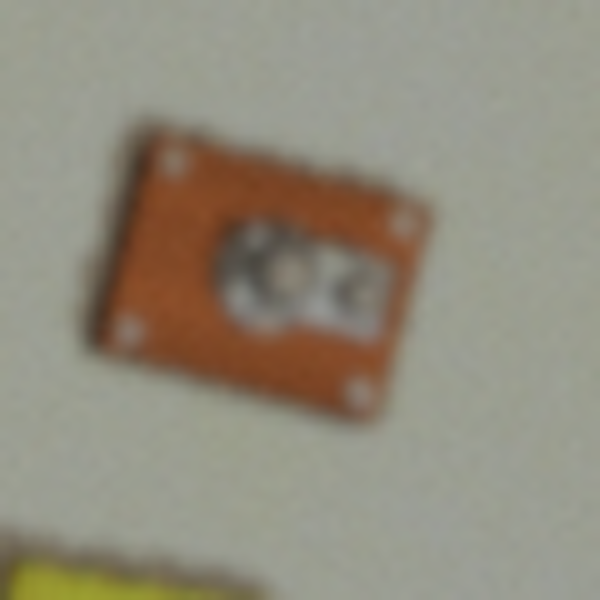

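View pics/c4.png

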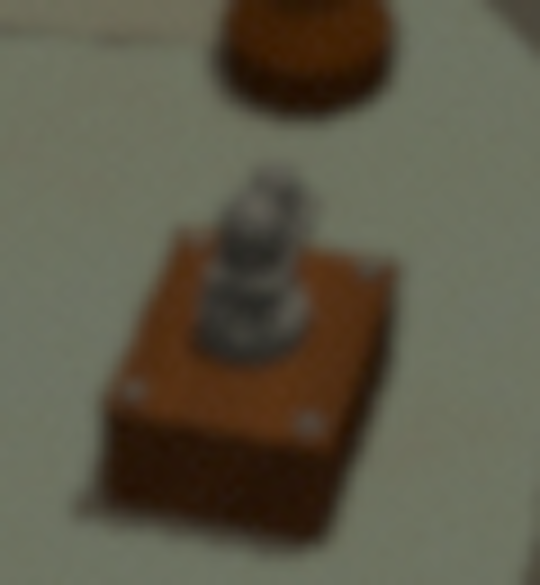

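View pics/c5.png

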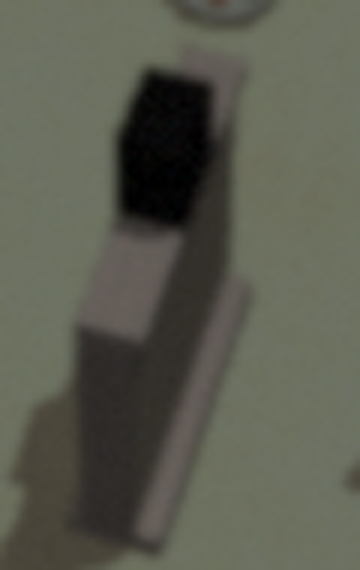

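Emit:
jog_arm:
  moves:
    - [0,-0.16,0,0,0,0,1]
    - [0,-0.16,0,0,0,0,1]
    - [-0.1,-0.06,0.105,0,0,0,1]
    - [-0.112,0,0.117,0,0,0,1]
    - [-0.112,0,0.117,0,0,0,1]
    - [-0.112,0,0.117,0,0,0,1]
    - [-0.112,0,0.117,0,0,0,1]
    - [-0.112,0,0.117,0,0,0,1]
    - [-0.112,0,0.117,0,0,0,1]
    - [-0.112,0,0.117,0,0,0,1]
    - [-0.112,0,0.117,0,0,0,1]
    - [-0.112,0,0.117,0,0,0,1]

```text
time: 2.75
tool_pos: [0.4444, -0.0978, 0.3687]
tcp_rot: [0.6, -0.373, 0.377, -0.599]
wrist_force: [2.1, -0.9, -0.1]
opening: 0.0853
```

Emit:
jog_arm:
  moves:
    - [-0.112,0,0.115,0,0,0,1]
    - [-0.112,0,0.115,0,0,0,1]
    - [-0.112,0,0.115,0,0,0,1]
    - [-0.112,0,0.115,0,0,0,1]
    - [-0.112,0,0.115,0,0,0,1]
    - [-0.112,0,0.115,0,0,0,1]
    - [-0.112,0,0.115,0,0,0,1]
    - [0,0,0,0,0.138,0,1]
    - [0,0,0,0,0.138,0,1]
    - [0,0,0,0,0.138,0,1]
    - [0,0,0,0,0.138,0,1]
    - [0,0,0,0,0.138,0,1]

```text
time: 3.95
tool_pos: [0.5605, 0.2424, 0.3668]
tcp_rot: [0.423, -0.565, 0.567, -0.425]
wrist_force: [-0.5, 0.5, 0.3]
opening: 0.0855
```

```bash
cat > st.py <<'E'
from h import *
np.set_printoptions(precision=4,suppress=True)
def pst():
    s=get_state(); r=R.from_quat(s["tcp_rot"]).as_matrix()
    print("t",round(s["time"],2),"pos",s["tool_pos"],"yaw z",np.arctan2(r[1,2],r[0,2]),"\n",r,"F",s["wrist_force"],"M",s["moment"],"op",s["opening"],"j",s["joints"])
    return s,r
E
python3 - <<'E'
from st import *
pst()
f=grab_frame("wrist"); save("w1.png",f["img"])
for t in ("gauge_foot","gauge_grip","pointer_tip","tab_mark"):
    print(t,[(r["score"],r["pixel"],atz(f,r["pixel"],.162)) for r in tip_of(t,f)])
print([(r["score"],r["extent"]) for r in regions_of("gauge",f)])
E
```

```text
t 3.95 pos [0.5605 0.2424 0.3668] yaw z -0.2849988266797433 
 [[-0.2812  0.004   0.9597]
 [-0.9597 -0.0014 -0.2812]
 [ 0.0002 -1.      0.0043]] F [-0.484   0.5116  0.3066] M [-0.0088  0.019  -0.0081] op 0.0854830459147221 j [-0.2496  0.372  -0.3627  1.3999  0.1349  1.391  -2.4691]
gauge_foot [(0.96, [293.1, 167.7], array([0.5793, 0.2251, 0.162 ])), (0.93, [354.7, 245.9], array([0.4673, 0.1795, 0.162 ])), (0.56, [260.1, 107.5], array([0.6502, 0.2412, 0.162 ]))]
gauge_grip [(0.98, [303.1, 186.4], array([0.5556, 0.22  , 0.162 ])), (0.81, [247.9, 104.0], array([0.6571, 0.2524, 0.162 ]))]
pointer_tip [(0.37, [294.8, 165.6], array([0.581 , 0.2227, 0.162 ]))]
tab_mark [(0.37, [275.9, 165.1], array([0.5875, 0.2427, 0.162 ]))]
[(0.94, [302.9, 179.4, 104.8, 50.5]), (0.91, [253.7, 102.7, 46.4, 59.5]), (0.78, [383.1, 286.8, 157.2, 124.3])]
```

View pics/w1.png

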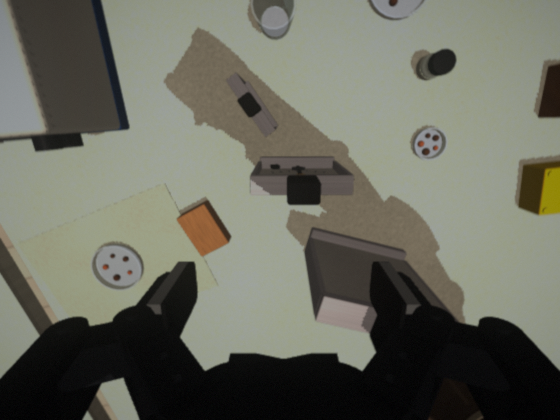

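Run:
```python
from st import *
f=grab_frame("wrist"); save("w2.png",f["img"],(235,140,365,215),6)
```

```text
(no output)
```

View pics/w2.png

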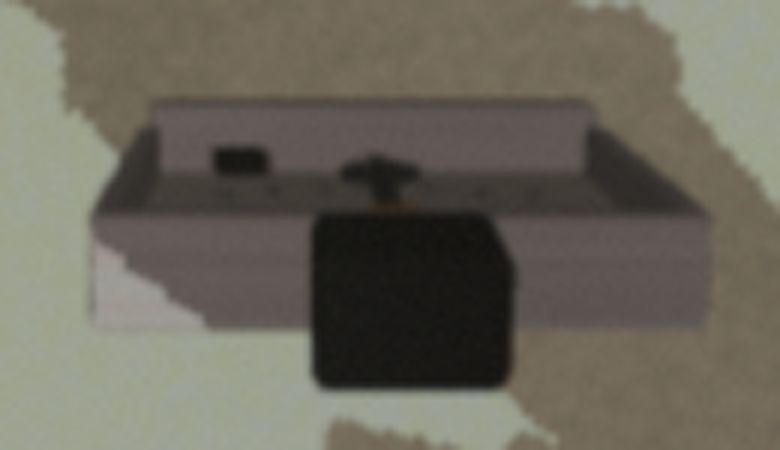

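Run:
```python
from st import *
s,r=pst()
f=grab_frame("wrist")
def p(u,v): return (235+(u+.5)/6-.5,140+(v+.5)/6-.5)
for uv in [(95,213),(710,213),(92,327),(708,327)]:
    print(uv,atz(f,p(*uv),.142), r.T@(atz(f,p(*uv),.142)-s["tool_pos"]))
for uv in [(312,388),(512,388)]:
    X=atz(f,p(*uv),.184);print('grip',uv,X, r.T@(X-s["tool_pos"]))
for uv in [(240,148),(380,170)]:
    X=atz(f,p(*uv),.035);print('tab/ptr',uv,X, r.T@(X-s["tool_pos"]))
```

```text
t 4.3 pos [0.5606 0.2421 0.367 ] yaw z -0.2764262057861976 
 [[-0.2729  0.0043  0.962 ]
 [-0.962  -0.0014 -0.2729]
 [ 0.0002 -1.      0.0045]] F [-0.2282 -0.2432  0.5685] M [-0.037  -0.0131 -0.0134] op 0.08542372579357271 j [-0.2479  0.3719 -0.3646  1.3998  0.1357  1.3911 -2.4607]
(95, 213) [0.5817 0.2765 0.142 ] [-0.0388  0.225   0.0099]
(710, 213) [0.5484 0.159  0.142 ] [0.0833 0.2251 0.0099]
(92, 327) [0.5597 0.2841 0.142 ] [-0.0402  0.2249 -0.0134]
(708, 327) [0.5257 0.1642 0.142 ] [ 0.0845  0.225  -0.0134]
grip (312, 388) [0.5469 0.242  0.184 ] [ 0.0039  0.1829 -0.014 ]
grip (512, 388) [0.537  0.2073 0.184 ] [ 0.0399  0.1829 -0.014 ]
tab/ptr (240, 148) [0.572  0.2524 0.035 ] [-0.013   0.332   0.0067]
tab/ptr (380, 170) [0.5567 0.2193 0.035 ] [0.0229 0.332  0.001 ]
```

Emit:
jog_arm:
  moves:
    - [0.073,0,-0.003,0,0,0,1]
    - [0,0.14,0,0,0,0,1]
    - [0,0.14,0,0,0,0,1]
    - [0,0.1,0,0,0,0,1]
    - [0,0,0,0,0,0,1]

```text
time: 4.85
tool_pos: [0.5554, 0.2204, 0.2516]
tcp_rot: [0.425, -0.561, 0.564, -0.431]
wrist_force: [-0.2, -0.6, -0.6]
opening: 0.0853
```

Run:
```python
from st import *
s,r=pst()
f=grab_frame("wrist"); save("w3.png",f["img"])
X=[[x,.184] for x in (0,)]
for n in ("gauge_grip","gauge_foot","tab_mark","pointer_tip"):
    for q in tip_of(n,f)[:2]: print(n,q["score"],q["pixel"],r.T@(atz(f,q["pixel"],.162)-s["tool_pos"]))
```

```text
t 4.85 pos [0.5554 0.2204 0.2516] yaw z -0.2704069869106523 
 [[-0.2671  0.0088  0.9636]
 [-0.9637  0.0011 -0.2671]
 [-0.0034 -1.      0.0082]] F [-0.202  -0.5707 -0.6398] M [-0.0113  0.0363  0.0242] op 0.08525699842551236 j [-0.2129  0.4138 -0.3605  1.6242  0.1619  1.1245 -2.4556]
gauge_grip 0.65 [283.7, 225.9] [ 0.0006  0.0896 -0.0042]
gauge_grip 0.58 [209.8, 96.9] [-0.0497  0.0905  0.0889]
gauge_foot 0.72 [233.1, 106.7] [-0.0341  0.0904  0.0826]
gauge_foot 0.71 [354.6, 283.8] [ 0.0586  0.089  -0.0543]
tab_mark 0.49 [257.6, 178.3] [-0.0185  0.0899  0.0329]
pointer_tip 0.7 [283.4, 180.9] [0.0004 0.0898 0.031 ]
pointer_tip 0.45 [233.0, 103.5] [-0.0341  0.0904  0.0847]
```

View pics/w3.png

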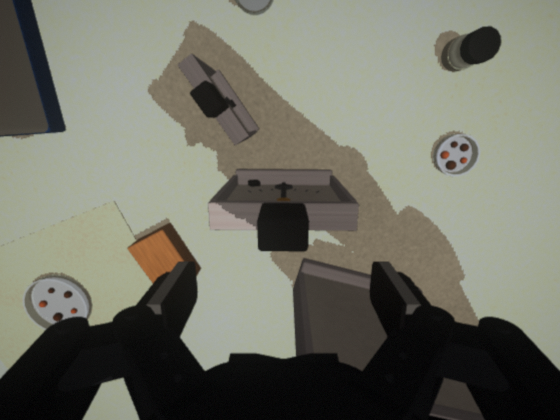

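Emit:
jog_arm:
  moves:
    - [0,0.14,-0.003,0,0,0,1]
    - [0,0.12,0,0,0,0,1]
    - [0,0.035,0,0,0,0,1]
    - [0,0,0,0,0,0,1]
  newtons: 60

```text
time: 5.5
tool_pos: [0.5639, 0.2263, 0.1752]
tcp_rot: [0.417, -0.559, 0.566, -0.439]
wrist_force: [-0.6, -0.6, 0.0]
opening: 0.0854
```

Run:
```python
from st import *
s,r=pst()
f=grab_frame("wrist"); save("w4.png",f["img"])
```

```text
t 5.5 pos [0.5639 0.2263 0.1752] yaw z -0.2708563997190592 
 [[-0.267   0.031   0.9632]
 [-0.9635  0.0115 -0.2675]
 [-0.0193 -0.9995  0.0268]] F [-0.6277 -0.6191  0.0063] M [-0.0629  0.0407 -0.0708] op 0.08536613977736007 j [-0.2281  0.4866 -0.3467  1.7144  0.205   0.9426 -2.4949]
```

View pics/w4.png

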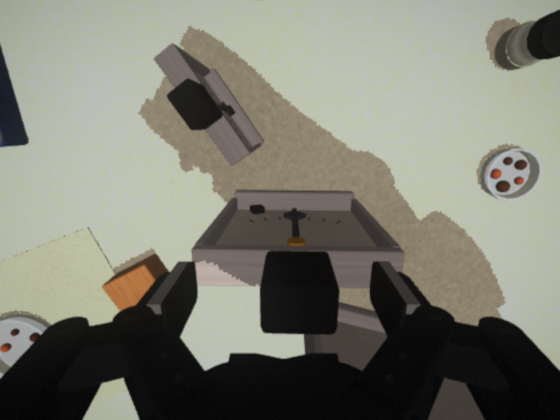

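```bash
cat >> st.py <<'E'
def Rt(yaw,phi=0):
    # tool axes for gauge yaw and lean phi (top towards gauge +y); tool z=gauge x, tool y=-gauge z, tool x=-gauge y
    G=R.from_euler('z',yaw).as_matrix()@R.from_euler('x',-phi).as_matrix()
    return np.stack([-G[:,1],-G[:,2],G[:,0]],1)
def delta(pos,Rm):
    s=get_state(); r=R.from_quat(s["tcp_rot"])
    d=r.inv().apply(np.array(pos)-s["tool_pos"])/.3; w=(r.inv()*R.from_matrix(Rm)).as_rotvec()/np.deg2rad(60)
    print("total units shift",d.round(4),"turn",w.round(4),"rows>=",np.linalg.norm(d)*.3/.05,np.rad2deg(np.linalg.norm(w)*np.pi/3)/8.59)
E
python3 - <<'E'
from st import *
delta((.5537,.2213,.1752),Rt(-.273)); delta((.5537,.2213,.163),Rt(-.273))
E
```

```text
total units shift [ 0.0263  0.0012 -0.0294] turn [-0.0264  0.0022 -0.0192] rows>= 0.23656533872182184 0.22840779927740162
total units shift [ 0.0271  0.0419 -0.0305] turn [-0.0264  0.0022 -0.0192] rows>= 0.35077809454095 0.22840779927740162
```

Emit:
jog_arm:
  moves:
    - [0.027,0,-0.03,-0.026,0.002,-0.019,1]
    - [0,0,0,0,0,0,1]

```text
time: 5.75
tool_pos: [0.555, 0.2222, 0.1796]
tcp_rot: [0.426, -0.563, 0.564, -0.429]
wrist_force: [-0.0, -0.6, -0.5]
opening: 0.0855
```

Run:
```python
from st import *
pst();delta((.5537,.2213,.163),Rt(-.273))
```

```text
t 5.75 pos [0.555  0.2222 0.1796] yaw z -0.27264678003144316 
 [[-0.2693  0.0041  0.9631]
 [-0.9631  0.002  -0.2693]
 [-0.003  -1.      0.0035]] F [-0.0124 -0.6166 -0.509 ] M [-0.0465  0.0102  0.0587] op 0.08547507405595726 j [-0.2241  0.4822 -0.3501  1.7093  0.1933  0.9795 -2.4883]
total units shift [ 0.004   0.0552 -0.0034] turn [-0.0033  0.0003 -0.0029] rows>= 0.3324369832302959 0.030615722826245282
```

Emit:
jog_arm:
  moves:
    - [0.004,0.028,-0.005,-0.004,0,-0.003,1]
    - [0,0.025,-0.002,-0.004,0,-0.003,1]
    - [0,0,0,0,0,0,1]

```text
time: 6.05
tool_pos: [0.5549, 0.2228, 0.166]
tcp_rot: [-0.427, 0.563, -0.563, 0.428]
wrist_force: [0.1, -0.9, 0.4]
opening: 0.0853
```

Run:
```python
from st import *
pst();delta((.5537,.2213,.163),Rt(-.273))
```

```text
t 6.05 pos [0.5549 0.2228 0.166 ] yaw z -0.27272894779800955 
 [[-0.2694  0.0007  0.963 ]
 [-0.963   0.0009 -0.2694]
 [-0.0011 -1.      0.0005]] F [ 0.0844 -0.8663  0.3694] M [0.0317 0.0046 0.0309] op 0.0852909290856725 j [-0.228   0.4985 -0.3467  1.7202  0.1997  0.9567 -2.4947]
total units shift [ 0.006   0.0098 -0.0025] turn [-0.0004  0.0003 -0.001 ] rows>= 0.07064982390805558 0.007864695944427746
```

Well aligned; nudge and close.

Emit:
jog_arm:
  moves:
    - [0.006,0.009,-0.003,0,0,0,1]
    - [0,0,0,0,0,0,0.1]
    - [0,0,0,0,0,0,0.1]
    - [0,0,0,0,0,0,0.1]
    - [0,0,0,0,0,0,0.1]
    - [0,0,0,0,0,0,0.1]
    - [0,0,0,0,0,0,0.1]
    - [0,0,0,0,0,0,0.1]
  newtons: 60

```text
time: 6.85
tool_pos: [0.5537, 0.2217, 0.1631]
tcp_rot: [-0.427, 0.563, -0.563, 0.428]
wrist_force: [0.3, 0.2, 0.4]
opening: 0.0352
```

Run:
```python
from st import *
pst()
f=grab_frame("wrist"); save("w5.png",f["img"])
```

```text
t 6.85 pos [0.5537 0.2217 0.1631] yaw z -0.272343390676103 
 [[-0.269   0.0013  0.9631]
 [-0.9631  0.0014 -0.269 ]
 [-0.0017 -1.      0.0009]] F [0.2957 0.1566 0.416 ] M [-0.0552 -0.0126 -0.0174] op 0.03523907203203926 j [-0.2266  0.4991 -0.3467  1.7275  0.2009  0.9481 -2.4949]
```

View pics/w5.png

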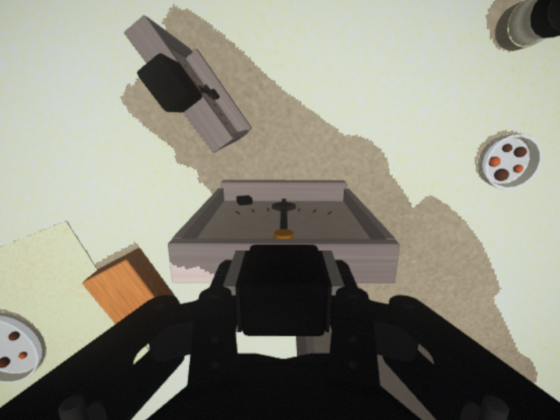

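Run:
```python
from st import *
s=get_state();r=R.from_quat(s["tcp_rot"]).as_matrix()
f=grab_frame("wrist"); save("w6.png",f["img"],(160,170,410,290),3.1)
print(proj(f,np.array([r@np.array(p)+s["tool_pos"] for p in [(0,.130,.008),(0,.045,.008),(0,.045,.0)]+[(-.085*np.sin(a),.045+.085*np.cos(a),.008) for a in (.2,.3,.35,.4)]])))
print(proj(f,np.array([r@np.array(p)+s["tool_pos"] for p in [(-.062,.021,.011),(.062,.021,.011),(-.06,.151,.018),(.06,.151,.018)]])))
for n in ("tab_mark","pointer_tip"):
    for q in tip_of(n,f): print(n,q)
for n in ("tab","pointer"):
    for q in regions_of(n,f): print(n,q["score"],q["extent"])
```

```text
[[282.9626 197.128 ]
 [282.8235 232.6496]
 [282.8272 244.6355]
 [263.8161 197.6184]
 [254.2612 198.2373]
 [249.4923 198.6421]
 [244.7309 199.1115]]
[[166.6811 244.0585]
 [398.8635 244.1032]
 [219.5033 181.1822]
 [346.4729 181.1973]]
tab_mark {'pixel': [246.2, 199.1], 'score': 0.71}
tab_mark {'pixel': [215.8, 89.5], 'score': 0.46}
tab_mark {'pixel': [281.9, 196.3], 'score': 0.34}
pointer_tip {'pixel': [284.6, 196.0], 'score': 0.88}
pointer_tip {'pixel': [214.2, 93.0], 'score': 0.54}
tab 0.55 [244.6, 199.2, 11.9, 8.9]
pointer 0.68 [283.2, 218.2, 23.1, 40.2]
```

View pics/w6.png

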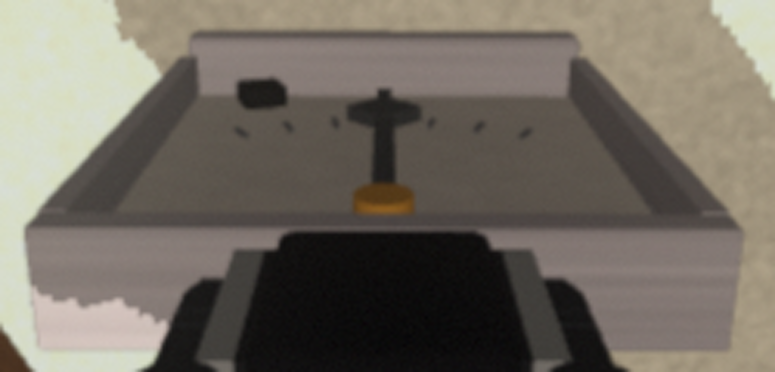

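Emit:
jog_arm:
  moves:
    - [0,-0.04,0,0,0,0,0.1]
    - [0,-0.1,0,0,0,0,0.1]
    - [0,-0.13,0,0,0,0,0.1]
    - [0,-0.13,0,0,0,0,0.1]
    - [0,-0.13,0,0,0,0,0.1]
    - [0,-0.06,0,0,0,0,0.1]
    - [0,0,0,0,0,0,0.1]

```text
time: 7.85
tool_pos: [0.5507, 0.2199, 0.3479]
tcp_rot: [-0.43, 0.564, -0.562, 0.426]
wrist_force: [0.6, 0.0, -4.5]
opening: 0.0352
```

Run:
```python
from st import *
pst()
delta((.444,-.202,.33),Rt(-.272))
f=grab_frame("side"); save("s2.png",f["img"])
T=grab_frame("top")
print("block ctr",atz(T,(346.4,227.6),.045),"tall bump",atz(T,(348.5,227),.098),atz(T,(351.2,229.5),.1))
cs=[(335,213),(363,220.5),(358,242),(329.5,235)]
cs=np.array([atz(T,c,.045) for c in cs]);print(cs,cs.mean(0),np.linalg.norm(np.diff(cs,axis=0),axis=1))
```

```text
t 7.85 pos [0.5507 0.2199 0.3479] yaw z -0.27154803729410115 
 [[-0.2682 -0.006   0.9633]
 [-0.9634 -0.0014 -0.2682]
 [ 0.0029 -1.     -0.0054]] F [ 0.6289  0.0408 -4.5095] M [ 0.0448 -0.03   -0.0062] op 0.03524867530639822 j [-0.2098  0.3545 -0.3669  1.4712  0.126   1.3454 -2.4271]
total units shift [1.45   0.0636 0.0349] turn [0.0052 0.0004 0.0028] rows>= 8.711137046146431 0.04122020811946016
block ctr [ 0.5445 -0.2203  0.045 ] tall bump [ 0.545  -0.2194  0.098 ] [ 0.5372 -0.2276  0.1   ]
[[ 0.5918 -0.1824  0.045 ]
 [ 0.5688 -0.2743  0.045 ]
 [ 0.4982 -0.2587  0.045 ]
 [ 0.5193 -0.1654  0.045 ]] [ 0.5445 -0.2202  0.045 ] [0.0947 0.0724 0.0957]
```

View pics/s2.png

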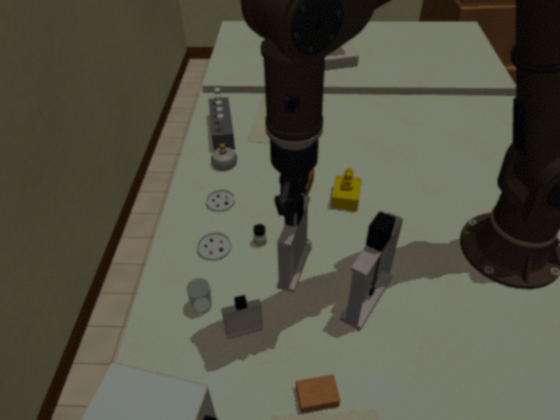

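Emit:
jog_arm:
  moves:
    - [0.08,0,0,0,0,0,0.1]
    - [0.13,0.005,0,0,0,0,0.1]
    - [0.13,0.005,0,0,0,0,0.1]
    - [0.13,0.005,0,0,0,0,0.1]
    - [0.13,0.005,0,0,0,0,0.1]
    - [0.13,0.005,0,0,0,0,0.1]
    - [0.13,0.005,0,0,0,0,0.1]
    - [0.13,0.005,0,0,0,0,0.1]
    - [0.13,0.005,0,0,0,0,0.1]
    - [0.13,0.005,0,0,0,0,0.1]
    - [0.08,0.005,0,0,0,0,0.1]
    - [0,0,0,0,0,0,0.1]

```text
time: 9.15
tool_pos: [0.4251, -0.1804, 0.309]
tcp_rot: [-0.443, 0.573, -0.552, 0.414]
wrist_force: [0.1, -0.8, -4.7]
opening: 0.0358
```

Run:
```python
from st import *
pst()
delta((.445,-.193,.33),Rt(-.272))
f=grab_frame("wrist"); save("w7.png",f["img"])
for n in ("stud_top","stud_block"):
    for q in tip_of(n,f): print(n,q,atz(f,q["pixel"],.1 if n=="stud_top" else 0))
```

```text
t 9.15 pos [ 0.4251 -0.1804  0.309 ] yaw z -0.2699183748359502 
 [[-0.2659 -0.0503  0.9627]
 [-0.9639 -0.0019 -0.2663]
 [ 0.0153 -0.9987 -0.048 ]] F [ 0.0611 -0.8088 -4.6968] M [ 0.0172 -0.1275 -0.0017] op 0.03575478717381074 j [ 0.4004  0.1549 -0.1456  1.8186  0.0394  1.2182 -1.5989]
total units shift [ 0.024  -0.0731  0.0718] turn [0.0459 0.0023 0.0146] rows>= 0.6315079178711669 0.33660227940847826
stud_top {'pixel': [308.8, 197.0], 'score': 0.74} [ 0.3938 -0.2063  0.1   ]
stud_top {'pixel': [282.4, 50.3], 'score': 0.71} [ 0.549  -0.2173  0.1   ]
stud_top {'pixel': [283.0, 192.0], 'score': 0.51} [ 0.4078 -0.1789  0.1   ]
stud_block {'pixel': [280.9, 172.5], 'score': 0.86} [ 0.4083 -0.1774  0.    ]
stud_block {'pixel': [282.5, 61.6], 'score': 0.71} [ 0.5498 -0.2189  0.    ]
```

View pics/w7.png

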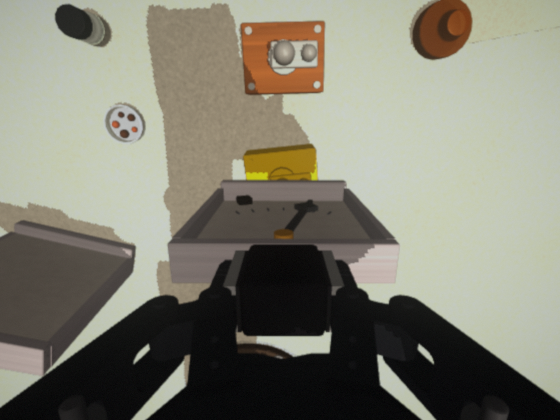

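```bash
cat >> st.py <<'E'
YAW=-.265; PHI=.39
def goal(up=0.,sink=.005,c=(.547,-.219),phi=PHI):
    n=R.from_euler('z',YAW).as_matrix()@np.array([0,np.sin(phi),np.cos(phi)])
    C=np.array([c[0],c[1],.1-sink-.011])
    return C+(.011+.163)*n+np.array([0,0,up])
E
python3 - <<'E'
from st import *
print(goal(.04),goal()); delta(goal(.04)*0+get_state()["tool_pos"]+[0,0,.02],Rt(YAW,0));delta(goal(.05),Rt(YAW,PHI))
s=get_state()
# vector in level tool frame
print((Rt(YAW).T@(goal(.05)-s["tool_pos"]))/.3)
E
```

```text
[ 0.5643 -0.1552  0.2849] [ 0.5643 -0.1552  0.2449]
total units shift [ 0.0009 -0.0666 -0.0031] turn [0.0444 0.0015 0.0125] rows>= 0.4000000000000002 0.322122296344978
total units shift [-0.1865  0.0275  0.425 ] turn [ 0.0435  0.0102 -0.3599] rows>= 2.7896697461474487 2.532810069011604
[-0.1867  0.0497  0.4229]
```

Emit:
jog_arm:
  moves:
    - [0,-0.05,0,0.044,0,0.012,0.1]
    - [-0.04,-0.03,0.09,0,0,0,0.1]
    - [-0.05,0,0.12,0,0,0,0.1]
    - [-0.05,0,0.12,0,0,0,0.1]
    - [-0.04,0,0.08,0,0,0,0.1]
    - [0,0,0,0,0,-0.06,0.1]
    - [0,0,0,0,0,-0.09,0.1]
    - [0,0,0,0,0,-0.09,0.1]
    - [0,0,0,0,0,-0.09,0.1]
    - [0,0,0,0,0,-0.04,0.1]
    - [0,0,0,0,0,0,0.1]

```text
time: 10.4
tool_pos: [0.5688, -0.1329, 0.3264]
tcp_rot: [0.539, -0.462, 0.628, -0.319]
wrist_force: [1.2, 0.5, -3.9]
opening: 0.0352
```

Run:
```python
from st import *
pst()
delta(goal(.03),Rt(YAW,PHI))
f=grab_frame("wrist"); save("w8.png",f["img"])
f=grab_frame("side"); save("s8.png",f["img"])
```

```text
t 10.4 pos [ 0.5688 -0.1329  0.3264] yaw z -0.23769484262425047 
 [[-0.2147 -0.097   0.9719]
 [-0.8988 -0.3698 -0.2355]
 [ 0.3823 -0.924  -0.0078]] F [ 1.1615  0.4697 -3.8749] M [ 0.881  -0.2269 -0.0425] op 0.03521833695483839 j [ 0.0187  0.3706 -0.1406  1.5472  0.4218  1.3949 -2.0333]
total units shift [0.0043 0.1875 0.0043] turn [-0.003   0.027   0.0023] rows>= 1.125524827033404 0.1901165277044274
```

View pics/w8.png

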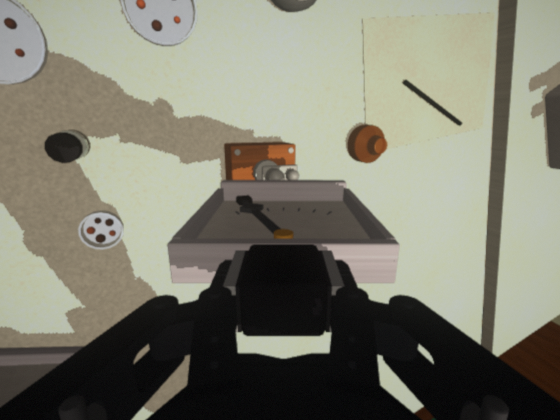

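View pics/s8.png

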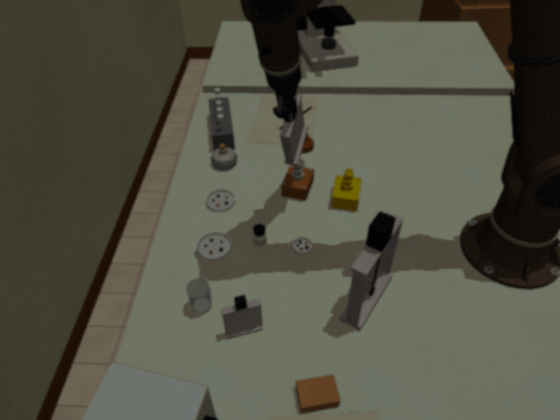

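Emit:
jog_arm:
  moves:
    - [0.004,0.09,0.002,-0.002,0.02,0.002,0.1]
    - [0,0.08,0.002,0,0.005,0,0.1]
    - [0,0,0,0,0,0,0.1]

```text
time: 10.8
tool_pos: [0.5649, -0.1556, 0.2803]
tcp_rot: [0.527, -0.469, 0.635, -0.314]
wrist_force: [0.2, -0.4, -3.1]
opening: 0.0355
```

Run:
```python
from st import *
s,r=pst()
f=grab_frame("wrist"); save("w9.png",f["img"],(200,120,370,260),4.5)
print("proj crest",proj(f,[.547,-.219,.1]),"foot centre est",s["tool_pos"]+.163*r[:,1])
for q in tip_of("stud_top",f): print(q,atz(f,q["pixel"],.1))
delta(goal(.01),Rt(YAW,PHI)); delta(goal(0),Rt(YAW,PHI))
f=grab_frame("side"); save("s9.png",f["img"],(240,80,360,220),4)
```

```text
t 10.8 pos [ 0.5649 -0.1556  0.2803] yaw z -0.2681652161337801 
 [[-0.2474 -0.0949  0.9642]
 [-0.8938 -0.3617 -0.265 ]
 [ 0.3739 -0.9274  0.0047]] F [ 0.2251 -0.4059 -3.1391] M [ 0.7534 -0.1183  0.0409] op 0.03547859750598772 j [ 0.0516  0.3945 -0.1269  1.6243  0.4298  1.2822 -2.0652]
proj crest [[276.8201 190.8987]] foot centre est [ 0.5495 -0.2145  0.1291]
{'pixel': [278.4, 190.9], 'score': 0.62} [ 0.5463 -0.2207  0.1   ]
total units shift [-0.0307  0.0882 -0.0072] turn [-0.0068 -0.0044 -0.0074] rows>= 0.562228131537881 0.07668622402728194
total units shift [-0.0432  0.1192 -0.0075] turn [-0.0068 -0.0044 -0.0074] rows>= 0.7617135468537864 0.07668622402728194
```

View pics/w9.png

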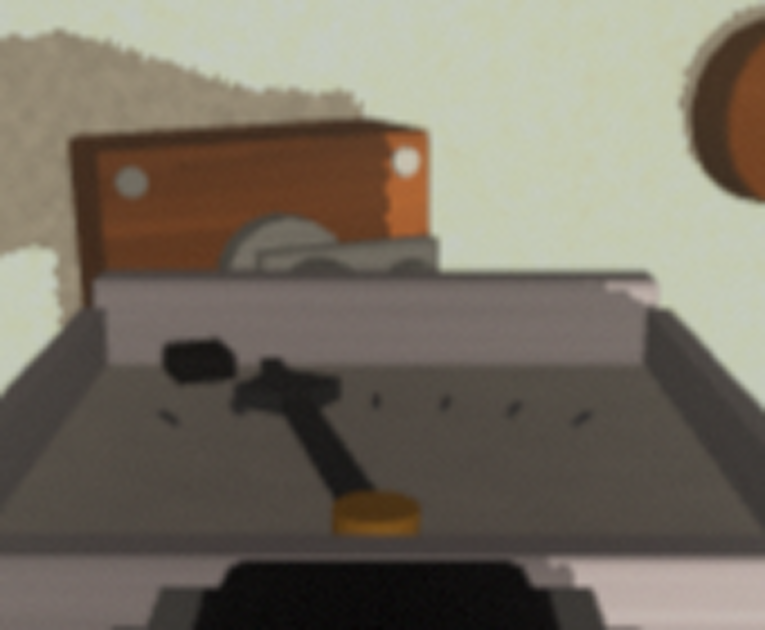

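View pics/s9.png

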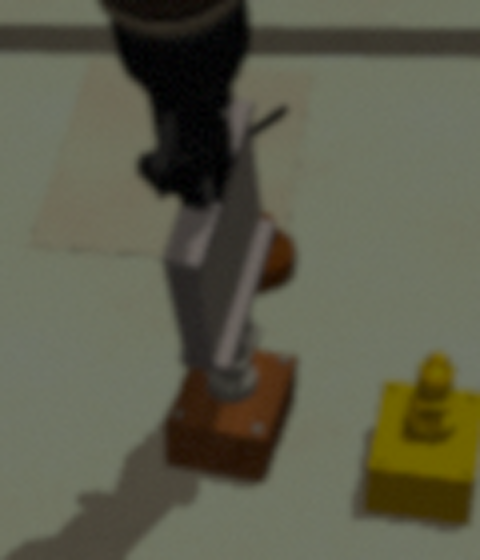

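Emit:
jog_arm:
  moves:
    - [-0.015,0.05,-0.004,-0.004,-0.002,-0.004,0.1]
    - [-0.014,0.038,-0.003,-0.003,-0.002,-0.003,0.1]
    - [0,0,0,0,0,0,0.1]

```text
time: 11.25
tool_pos: [0.5661, -0.1541, 0.256]
tcp_rot: [0.529, -0.467, 0.635, -0.315]
wrist_force: [-0.4, -0.7, -3.5]
opening: 0.0354
```

Run:
```python
from st import *
s,r=pst()
print("foot centre est",s["tool_pos"]+.163*r[:,1])
delta(goal(0.005),Rt(YAW,PHI)); delta(goal(0),Rt(YAW,PHI))
```

```text
t 11.25 pos [ 0.5661 -0.1541  0.256 ] yaw z -0.2635238438388197 
 [[-0.2429 -0.0942  0.9655]
 [-0.8935 -0.3657 -0.2605]
 [ 0.3777 -0.9259  0.0047]] F [-0.4005 -0.6522 -3.4639] M [ 0.8447 -0.2057  0.0075] op 0.03540427864285423 j [ 0.0466  0.4162 -0.127   1.6555  0.4433  1.2367 -2.0903]
foot centre est [ 0.5508 -0.2137  0.1051]
total units shift [-0.003   0.0205 -0.005 ] turn [-0.0047 -0.0004 -0.0026] rows>= 0.12800831581812097 0.0374777323867631
total units shift [-0.0093  0.036  -0.0051] turn [-0.0047 -0.0004 -0.0026] rows>= 0.22492589107604954 0.0374777323867631
```

Emit:
jog_arm:
  moves:
    - [-0.003,0.02,-0.005,-0.004,0,-0.002,0.1]
    - [0,0,0,0,0,0,0.1]
    - [0,0,0,0,0,0,0.1]

```text
time: 11.55
tool_pos: [0.5645, -0.1547, 0.2496]
tcp_rot: [0.53, -0.468, 0.634, -0.313]
wrist_force: [0.5, 0.2, -2.6]
opening: 0.035
```

Run:
```python
from st import *
s,r=pst()
print("foot centre est",s["tool_pos"]+.163*r[:,1])
delta(goal(0),Rt(YAW,PHI))
```

```text
t 11.55 pos [ 0.5645 -0.1547  0.2496] yaw z -0.2642860922042173 
 [[-0.2418 -0.0988  0.9653]
 [-0.8929 -0.3667 -0.2612]
 [ 0.3798 -0.9251  0.0004]] F [ 0.5406  0.2447 -2.6056] M [ 0.7239 -0.2112 -0.0391] op 0.03501733513391831 j [ 0.0465  0.422  -0.1263  1.6639  0.4459  1.2284 -2.0953]
foot centre est [ 0.5484 -0.2145  0.0988]
total units shift [-0.0044  0.0151 -0.0003] turn [-0.0006  0.0005 -0.0004] rows>= 0.09451890805491729 0.006290204809078639
```

Emit:
jog_arm:
  moves:
    - [-0.004,0.015,0,0,0,0,0.1]
    - [0,0,0,0,0,0,0.1]
    - [0,0,0,0,0,0,0.1]
    - [0,0,0,0,0,0,0.1]

```text
time: 11.95
tool_pos: [0.5647, -0.1549, 0.2458]
tcp_rot: [0.53, -0.467, 0.634, -0.313]
wrist_force: [-0.3, 1.4, -0.8]
opening: 0.0355
```

Run:
```python
from st import *
for i in range(8):
    f=grab_frame("wrist"); s=get_state(); print(round(s["time"],2),s["wrist_force"],s["tool_pos"])
s,r=pst()
print("foot centre est",s["tool_pos"]+.163*r[:,1])
delta(goal(0),Rt(YAW,PHI))
save("w10.png",f["img"],(200,120,370,260),4.5)
f=grab_frame("side"); save("s10.png",f["img"],(240,80,360,220),4)
```

```text
12.0 [-1.5722  1.7441 -0.1541] [ 0.5646 -0.1548  0.2458]
12.05 [-0.9424  1.4221 -0.2542] [ 0.5646 -0.1549  0.2458]
12.1 [-0.6073  1.2763 -0.6795] [ 0.5647 -0.1549  0.2457]
12.15 [-2.0176  1.3865 -0.497 ] [ 0.5646 -0.1549  0.2457]
12.2 [-0.6775  0.8105 -0.7759] [ 0.5647 -0.1549  0.2457]
12.25 [-0.2063  0.8501 -0.5939] [ 0.5646 -0.1548  0.2456]
12.3 [-1.1983  0.4048 -1.2503] [ 0.5647 -0.1549  0.2456]
12.35 [-0.9087  0.8712  0.2441] [ 0.5646 -0.1549  0.2456]
t 12.35 pos [ 0.5646 -0.1549  0.2456] yaw z -0.26406810030486494 
 [[-0.242  -0.0978  0.9653]
 [-0.8931 -0.3665 -0.261 ]
 [ 0.3793 -0.9253  0.0014]] F [-0.9087  0.8712  0.2441] M [ 0.7896  0.1679 -0.1294] op 0.03523605348015238 j [ 0.0467  0.425  -0.126   1.6696  0.4477  1.2193 -2.0991]
foot centre est [ 0.5487 -0.2146  0.0948]
total units shift [ 0.0002  0.0026 -0.0007] turn [-0.0016  0.0003 -0.0009] rows>= 0.0160517092155186 0.012944225101169824
```

View pics/w10.png

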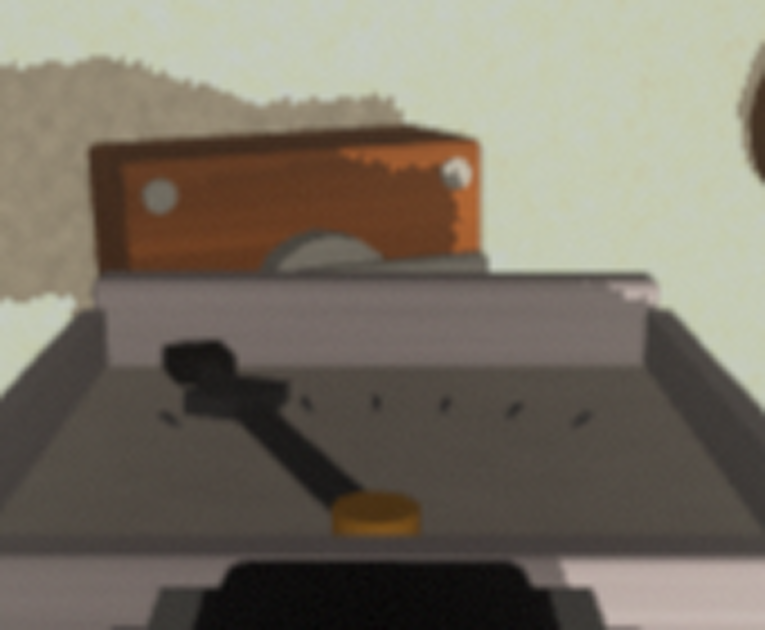

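View pics/s10.png

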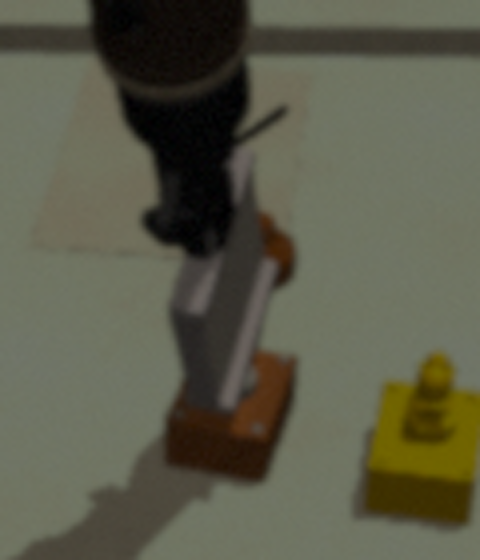

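Emit:
jog_arm:
  moves:
    - [0,0,0,0,0,0,0.1]
    - [0,0,0,0,0,0,0.1]
    - [0,0,0,0,0,0,0.1]
    - [0,0,0,0,0,0,0.1]
    - [0,0,0,0,0,0,0.1]
    - [0,0,0,0,0,0,0.1]
    - [0,0,0,0,0,0,0.1]
    - [0,0,0,0,0,0,0.1]
    - [0,0,0,0,0,0,0.1]
    - [0,0,0,0,0,0,0.1]

```text
time: 13.4
tool_pos: [0.5647, -0.1549, 0.2456]
tcp_rot: [0.53, -0.467, 0.634, -0.313]
wrist_force: [-1.3, 0.9, -0.4]
opening: 0.0356
```

Run:
```python
from st import *
F=[]
for i in range(12):
    f=grab_frame("wrist"); s=get_state(); F.append(s["wrist_force"])
    if i in(0,11):
        for n in ("tab_mark","pointer_tip"):
            print(n,[(q["score"],q["pixel"]) for q in tip_of(n,f)[:2]])
print("F mean",np.mean(F,0))
s,r=pst()
print("lean",np.arctan2(r[2,0],-r[2,1]),"foot centre est",s["tool_pos"]+.163*r[:,1])
save("w11.png",f["img"],(220,180,300,250),9)
```

```text
tab_mark [(0.51, [248.2, 202.1])]
pointer_tip []
tab_mark [(0.44, [247.5, 198.6])]
pointer_tip [(0.81, [244.7, 199.3]), (0.36, [383.5, 146.3])]
F mean [-0.885   1.1209 -0.7233]
t 14.2 pos [ 0.5647 -0.1549  0.2456] yaw z -0.26406326496873905 
 [[-0.242  -0.0978  0.9653]
 [-0.8931 -0.3665 -0.261 ]
 [ 0.3793 -0.9253  0.0014]] F [-0.7776  0.5837 -0.3693] M [ 0.7536  0.1328 -0.1622] op 0.03483714267405976 j [ 0.0467  0.4251 -0.1261  1.6695  0.4477  1.2193 -2.0991]
lean 0.3890439126183469 foot centre est [ 0.5487 -0.2146  0.0948]
```

View pics/w11.png

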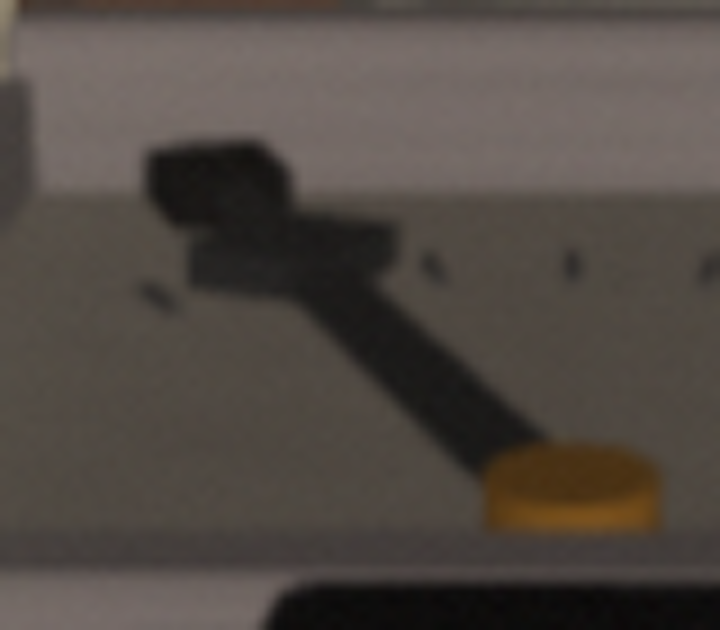

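Run:
```python
from st import *
f=grab_frame("wrist"); s=get_state(); r=R.from_quat(s["tcp_rot"]).as_matrix()
img=cv2.resize(f["img"][180:250,220:300],None,fx=9,fy=9,interpolation=cv2.INTER_CUBIC)
def P(a,rad,x,lat=0):
    # lat: tangential offset (towards +a)
    p=np.array([-(rad*np.sin(a)+lat*np.cos(a)),.045+rad*np.cos(a)-lat*np.sin(a),x])
    return proj(f,r@p+s["tool_pos"])[0]
for a in (.32,.34,.36,.38,.40):
    for x in(.004,.008):
        c=np.array([P(a,R_,x,l) for R_ in(.085,.097) for l in(-.006,.006)])
        print(a,x,"cols",c[:,0].min().round(1),c[:,0].max().round(1),"rows",c[:,1].min().round(1),c[:,1].max().round(1),"mark",P(a,.085,.008).round(1))
print("tip@.389",P(.389,.085,.008),"piv",P(0,0,.008),P(0,0,.012))
g=cv2.cvtColor(f["img"],cv2.COLOR_BGR2GRAY)
for v in range(192,216): print(v,g[v,230:268])
```

```text
0.32 0.004 cols 242.5 258.6 rows 198.9 203.4 mark [251.8 198.4]
0.32 0.008 cols 242.4 258.5 rows 194.7 199.0 mark [251.8 198.4]
0.34 0.004 cols 240.5 256.7 rows 199.0 203.7 mark [249.9 198.6]
0.34 0.008 cols 240.3 256.6 rows 194.8 199.2 mark [249.9 198.6]
0.36 0.004 cols 238.4 254.8 rows 199.2 203.9 mark [248.  198.8]
0.36 0.008 cols 238.2 254.6 rows 195.0 199.4 mark [248.  198.8]
0.38 0.004 cols 236.3 252.9 rows 199.4 204.1 mark [246.1 199. ]
0.38 0.008 cols 236.1 252.7 rows 195.1 199.6 mark [246.1 199. ]
0.4 0.004 cols 234.2 251.0 rows 199.5 204.4 mark [244.2 199.2]
0.4 0.008 cols 234.0 250.8 rows 195.3 199.9 mark [244.2 199.2]
tip@.389 [245.2006 199.0561] piv [282.0554 232.7679] [282.049  226.6516]
192 [111 110 110 110 110 110 110 110 110 111 108 110 110 110 109 109 110 111
 110 110 110 110 110 109 111 109 109 110 110 109 111 110 110 109 110 109
 109 110]
193 [111 110 110 111 110 108 111 111 111 108 109 109 110 109 109 110 109 108
 109 108 110 109 108 110 111 110 109 109 109 109 110 109 109 110 109 109
 108 109]
194 [109 109 109 109 109 109 107 108 106 108 106 107 107 105 105 104 
[... 2165 characters left out ...]
 76 76 77 65 42 37 37 38 35 38 37 37 38 37 35 33 29
 30 29 29 28 27 29 31 37 51 67 74 74 70 60]
211 [77 75 78 76 73 68 62 65 71 73 66 46 42 38 38 40 39 38 38 37 35 35 30 27
 28 28 26 26 28 27 31 43 62 72 73 76 74 68]
212 [77 76 76 76 71 61 50 51 61 71 71 64 62 60 55 51 48 47 43 41 40 37 33 29
 27 29 25 27 28 29 28 35 48 65 73 75 73 73]
213 [75 77 77 76 76 70 62 53 53 63 71 74 75 73 71 68 66 64 63 62 60 56 48 40
 30 30 28 27 28 26 26 28 32 49 62 73 73 74]
214 [75 77 77 77 78 77 73 66 62 64 71 76 76 75 74 75 76 73 73 73 73 72 66 56
 41 29 27 29 27 26 27 27 29 31 48 62 73 74]
215 [77 77 77 78 77 78 77 74 73 72 74 77 75 76 76 75 75 75 76 75 75 75 73 71
 57 38 28 25 29 27 26 28 26 28 33 43 61 72]
```

Run:
```python
from bench import *
print(job_done()); print(get_state()["wrist_force"])
```

```text
the job is handed in; nothing more can be done
None
the job is handed in; nothing more can be done
```

I picked up the middle-sized gauge by its black grip, carried it over, and stood its foot on the taller bump of the stud on the wooden offcut. I leaned it 0.389 rad towards its +y and handed the job in at about 14 s, still holding it at 60 N grip.

**Last checks:**
- **Pointer and tab:** the pointer had settled. The tab measures about 0.385–0.395 rad, so the tip should be within about 2 mm of the mark.
- **Press on the stud:** the contact force is about 3.5–4 N. The force puts the stud down about 6 mm and the arm's pose about 4.5 mm. Both are inside the 1.2–11 mm range.
- **Foot position:** the middle of the foot is about 6 mm from the crest.
- **Fore and aft:** the dial leans less than 0.01 rad.
- **Bystanders:** nothing I saw in the side and wrist pictures suggested any had been touched. I did not measure their positions at the end.

**Disagreement:** in the last pictures, the network's tab-mark pixel was about 3 px (about 2.5 mm) off its pointer-tip pixel and noisy. My own measurement of the tab's outline agreed better with the pointer.

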